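Hold a wall gauge on the marked spot of an ornament blank

ROBOT

A 6-joint arm with a two-finger parallel gripper is mounted at the origin on the work surface. World frame = base frame: x ahead of the robot, y to its left, z up, the work surface at z = 0. Lengths are in mm, angles in rad, forces in N, time in s.
With the tool pointing down it reaches from about 300 to 775 mm from the base axis. Payload 14.6 kg.
Tool frame: the origin (TCP) lies on the front face of the gripper's body, between the roots of the fingers; the fingertips stand 97 mm ahead of it and the grasp point (between the pads) lies 78 mm ahead of it; z points along the fingers, y is the line along which they close (so a half turn about z gives the same grasp; the last joint's range is limited). The gripper opens to 94 mm and grips with 3 to 60 N. Pads are 16 mm wide; open, the fingers measure 119 mm over their backs; the gripper's body (75 mm by 177 mm) begins 78 mm behind the grasp point.
Start: joints at [-1.398, 0.3, 1.521, -0, 1.321, -0.067], TCP at [130.623, -534.254, 302.646] pointing down, gripper open.
Joint ranges: [-3.03, 3.03], [-0.79, 2.21], [0.23, 2.52], [-1.04, 4.18], [0, 3.07], [-2.55, 2.55]. Speed limits (rad/s): [2.22, 2.22, 2.57, 3.14, 3.14, 3.14].

INTERFACE

Orientations are given as [roll, pitch, yaw] about the fixed x, y, z axes, in that order (R = Rz(yaw) Ry(pitch) Rx(roll)).
In Python, from cell import * gives the robot as it stands.
- The arm moves only by the tool carry_out, never from a script. Its arguments are lists of equal length, an entry for each row: "slide": the shift along the world's x, y, z scaled (see below), a list of three; "dr": the turn, a rotation vector about the world's x, y, z scaled (see below), a list of three; "gripper": the opening in per cent of the stroke, from 0 (shut) to 100 (fully open). A call has 1 to 10 rows; each row is the pose to reach, as a shift and turn from the pose commanded when the call began, turning the shorter way round; what a row does not reach only later rows make up. The controller multiplies each number of a shift by 0.25 m and each number of a turn by 360 degrees. A row lasts 1/12 s, in which the tool goes at most 41.7 mm and 7.16 degrees, less where a joint would pass 70% of its speed; a pose out of reach is approached as far as the arm can. A call with a number of a shift or a turn outside -1 to 1 is refused whole. A call with a gripper value outside its range is refused whole. The fingers move at their own pace and stop on an object; "newtons" is the grip in N (left out, the last holds). Time passes only in rows, so rows that repeat a pose let the fingers close. It gives the time, the measured TCP pose, the force, the opening and the grip force at its end, in the units of the state.
- read_state(): the state, without advancing time (a new reading comes with each control period).
- camera(name): name is "scene" or "top"; returns the picture (420x560x3 uint8, red, green, blue); there is no depth.
- camera_model(name): a dict with "vfov" (degrees; the focal length in pixels is half the picture's height over the tangent of half this angle, whatever the lens; pixels are square), "cx", "cy" (the principal point, pixels), "R" (3x3) and "t" (3): a world point X has camera coordinates R X + t. Camera axes: x right, y down, z forward; pixel columns grow to the right and rows downward; lengths in mm; the calibration is good to about 2 mm. A picture is of the moment at which its call begins. camera_model takes no time and is no camera call.
- sign_off(): hands the job in; it is judged then, once.
The state is a dict: "clock": time; "joints": joint angles; "qd": joint speeds; "effort": joint torques, N m; "eef_pos": TCP position; "eef_rot": TCP orientation; "wrist_force": force on the tool from outside, world axes, zero at the start; "moment": the same for the moment, N m; "finger_gap": finger opening in mm; "finger_force": force on a finger pad.
Only numpy, scipy, OpenCV 4.12 (cv2) and the standard library are available. Lean on these libraries where they do the work, as an engineer would, in place of code of your own. Each camera call takes 0.05 s, during which the arm holds its last target. There are 200 camera calls.

TASK

Slide the wooden jaw of the holding jig along until it presses the flat white ornament firmly against the fixed end block. Then draw the pen-shaped wall gauge out of its leaning socket, hold it upright, tip down, on the dark pencil mark on the ornament and press lightly, never hard, so that its spring tip goes about half-way in. Finish while still holding the gauge there, the jaw left closed, and leave the bottle, the jar and the brush where they are.

Things in the scene. Friction and masses are not known exactly. Their poses are not given: they have to be found in the camera images.
- jig: Fixed plywood holding jig, bed 190 x 110 mm, its top 12 mm above the work surface. Origin on the work surface on its middle line; x = the jaw's closing direction, from the sliding jaw towards the fixed end block (dark wood, 70 mm wide, 18 mm above the bed). Stands on either side, turned up to 0.35 rad. The ornament's centre is at x = +20 mm of this frame when against the end block.
- jaw (a joint): How far the sliding jaw has moved towards the end block, m: 0 open, 0.040 when the ornament is pinched between jaw and end block (end stop 0.050). Starts between 0 and 0.012. Slides stiffly (about 4 N) and stays where it is left. The jaw is a dark wood block 24 mm along the slide, 54 mm wide, its top 17.5 mm above the bed.
- jaw_tab (a point): Centre of the upright aluminium tab on the sliding jaw, 47 mm above the work surface. The tab is 18 mm along the slide and 14 mm across, and runs from the jaw's top (29.5 mm above the work surface) up to 64.5 mm. Same axes as the jig (x = closing direction).
- blank_mid (a point): Centre of the loose ornament blank: flat white disc 70 mm in diameter and 24 mm thick, lying flat on the jig's bed (top face 36 mm above the work surface), 120 g, with a metal cap and loop sticking out of its rim along its own +y. It starts loose, 6 to 15 mm short of the end block.
- mark (a point): Centre of the dark pencil mark, a spot 10 mm in diameter on the upper face of the ornament, 16 mm from the disc's centre on the side away from the cap. It moves with the ornament.
- socket: Fixed wooden stand of the gauge: foot 130 x 90 x 12 mm with a block 58 x 58 x 75 mm on it that leans 20 degrees from upright towards the stand's own -x (roughly towards the robot). Origin on the work surface under the block. May stand on either side, turned by up to 0.4 rad.
- socket_mouth (a point): Centre of the socket's mouth in the block's upper, leaning face, 82 mm above the work surface; the hole runs along the leaning direction, 68 mm deep, 18.5 mm wide.
- probe_grip (a point): Middle of the grey round handle (20 mm thick) of the loose pen-shaped gauge, 130 g. z = its long axis, away from the tip; leans about 20 degrees at the start. Handle from 49 mm below to 41 mm above this point; under it a 28 mm collar, 6 mm thick, resting on the socket's mouth, then a 16 mm nose 40 mm long, then the spring tip, its end 111 mm below. Draw it 60 mm along its axis to clear the socket.
- probe_tip (a point): Rounded end of the gauge's steel spring tip, 8 mm in diameter, which sticks out 16 mm from the nose. Inside the socket at the start.
- plunger (a joint): How far the spring tip is pressed in, m: 0 fully out, 0.014 at its stop. Spring 350 N/m: 0.007 (half-way) takes about 2.5 N.
- varnish_center (a point): Bystander: amber bottle with white cap, 48 mm in diameter, 90 mm tall; this point is half-way up.
- paint_jar_center (a point): Bystander: jar with white lid, 52 mm in diameter, 60 mm tall; this point is half-way up.
- brush_grip (a point): Bystander: paint brush 170 mm long lying on the table between jig and stand; the point is on its handle.

How it is judged:
By the outcome, as a careful person would: the job done as asked, in the order asked, and still so for the second after the job is handed in, while the arm keeps its last pose, push and grip.
It also fails if it takes over 58 s, if anything falls off the work surface, if the arm or the gripper's body presses on something with over 40 N, if the wrist force passes 120 N, or if a joint passes its speed limit or range.

## Working session

There is one attempt and no reset: what is moved stays moved. The work goes in short steps, Python scripts to look and compute and a tool call to move; the robot and the scene stay as the last step left them, time stands still between calls to the robot, and variables do not carry over. Pictures are saved under pics/ and viewed, at most 10 in all, crops included, and the job is handed in when it is done.

Besides the shell and the picture viewer there is one more tool, called after "Request:" by a JSON object that holds its "api" and its "payload", one argument or row to a line. carry_out: Moves the arm, as the interface text tells. Its arguments: {"type":"object","properties":{"slide":{"type":"array","items":{"type":"array","items":{"type":"number","minimum":-1,"maximum":1}}},"dr":{"type":"array","items":{"type":"array","items":{"type":"number","minimum":-1,"maximum":1}}},"gripper":{"type":"array","items":{"type":"number"}},"newtons":{"type":"number"}},"required":["slide","dr","gripper"]}

```bash
mkdir -p pics; ls; python3 - <<'E'
from cell import *
import cv2
for n in("scene","top"):
    cv2.imwrite(f"pics/{n}0.png",camera(n)[:,:,::-1]); m=camera_model(n); print(n,m)
print(read_state())
E
```

```text
pics
scene {'vfov': 50.95760781637703, 'cx': 279.6020064530829, 'cy': 201.34682703728913, 'R': array([[-0.67517689,  0.73751919,  0.01419885],
       [ 0.44727393,  0.4246208 , -0.78717419],
       [-0.5865852 , -0.52513105, -0.61656726]]), 't': array([ 417.87883447, -200.25593342, 1215.43899063])}
top {'vfov': 55.50386794855556, 'cx': 283.4171359827855, 'cy': 206.4267765581123, 'R': array([[ 0.01530554, -0.99987354, -0.00431773],
       [-0.98467822, -0.01432246, -0.17379205],
       [ 0.17370823,  0.00691156, -0.98477291]]), 't': array([-13.66023771, 610.5788685 , 752.45993464])}
{'clock': 0.1, 'joints': array([-1.39761384e+00,  3.00416302e-01,  1.52147042e+00,  1.57324467e-05,
        1.32069118e+00, -6.65987201e-02]), 'qd': array([ 0.00042956, -0.00256054, -0.00178496, -0.00081384, -0.00038087,
       -0.00139848]), 'effort': array([-1.58883204e-04, -5.32648695e+01, -3.53288162e+01,  7.08965259e-02,
        2.35083851e-02, -3.63315735e-05]), 'eef_pos': array([ 130.59964762, -534.14824564,  302.16315137]), 'eef_rot': array([-3.14061060e+00, -8.07732386e-05,  2.39777267e-01]), 'wrist_force': array([-0.48514825, -0.07552089,  0.66325122]), 'moment': array([ 0.00069087,  0.01378074, -0.04262787]), 'finger_force': 0.0, 'finger_gap': 94.02272960486087}
```

View pics/scene0.png

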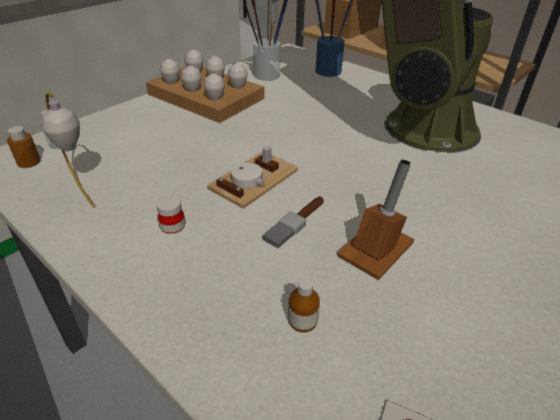

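View pics/top0.png

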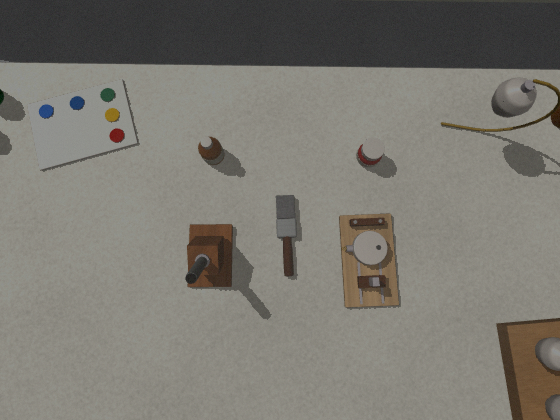

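The top view shows the jig on the right: end block at about (367,222), disc at (370,248) with the cap to its left at (350,248), mark at (378,248), and the tab at (376,282). The gauge leans in its stand, with the handle end at (191,277) and the collar at (202,261). The scene view shows the same objects. Next I'll take a magnified composite.

```bash
cat > h.py <<'E'
from cell import *
import numpy as np, cv2
from scipy.spatial.transform import Rotation as Ro
def K(n):
    m=camera_model(n); f=210/np.tan(np.radians(m["vfov"]/2)); return m,f
def ray(n,u,v):
    m,f=K(n); d=m["R"].T@np.array([(u-m["cx"])/f,(v-m["cy"])/f,1]); return -m["R"].T@m["t"],d/np.linalg.norm(d)
def onz(n,u,v,z):
    c,d=ray(n,u,v); return c+d*(z-c[2])/d[2]
def proj(n,X):
    m,f=K(n); p=m["R"]@np.asarray(X,float)+m["t"]; return np.array([f*p[0]/p[2]+m["cx"],f*p[1]/p[2]+m["cy"]])
def tri(a,b): # a on top, b on scene -> point, gap
    (c,d),(e,g)=ray("top",*a),ray("scene",*b)
    s=np.linalg.lstsq(np.c_[d,-g],e-c,rcond=None)[0]; p,q=c+s[0]*d,e+s[1]*g
    return (p+q)/2,np.linalg.norm(p-q)
E
python3 - <<'E'
import cv2,numpy as np
t=cv2.imread("pics/top0.png");s=cv2.imread("pics/scene0.png")
def c(im,x,y,w,h,k):
    o=cv2.resize(im[y:y+h,x:x+w],None,fx=k,fy=k,interpolation=cv2.INTER_CUBIC)
    for i in range(0,w,10): cv2.putText(o,str(x+i),(i*k,8),0,.3,(0,255,255),1); cv2.line(o,(i*k,0),(i*k,h*k),(90,90,90),1)
    for i in range(10,h,10): cv2.putText(o,str(y+i),(0,i*k),0,.3,(0,255,255),1); cv2.line(o,(0,i*k),(w*k,i*k),(90,90,90),1)
    return o
a=np.hstack([c(t,335,210,65,100,6),c(t,180,220,65,100,6)])
b=np.hstack([c(s,205,140,100,65,4),c(s,335,155,80,115,5)[:0] if 0 else c(s,335,155,80,65,5)])
cv2.imwrite("pics/t1.png",a); 
b=np.hstack([c(s,205,140,95,115,4),c(s,335,155,80,115,5)[:460]])
cv2.imwrite("pics/s1.png",b); print(a.shape,b.shape)
E
```

```text
Traceback (most recent call last):
ValueError: all the input array dimensions except for the concatenation axis must match exactly, but along dimension 0, the array at index 0 has size 260 and the array at index 1 has size 325
```

```bash
cat > crop.py <<'E'
import cv2
def c(im,x,y,w,h,k):
    o=cv2.resize(im[y:y+h,x:x+w],None,fx=k,fy=k,interpolation=cv2.INTER_CUBIC)
    for i in range(0,w,10): cv2.putText(o,str(x+i),(i*k,8),0,.3,(0,255,255),1); cv2.line(o,(i*k,0),(i*k,h*k),(90,90,90),1)
    for i in range(10,h,10): cv2.putText(o,str(y+i),(0,i*k),0,.3,(0,255,255),1); cv2.line(o,(0,i*k),(w*k,i*k),(90,90,90),1)
    return o
E
python3 - <<'E'
import cv2,numpy as np
from crop import c
t=cv2.imread("pics/top0.png");s=cv2.imread("pics/scene0.png")
cv2.imwrite("pics/t1.png",np.hstack([c(t,335,210,65,100,6),c(t,180,220,65,100,6)]))
cv2.imwrite("pics/s1.png",np.hstack([c(s,205,140,95,115,4),c(s,335,155,80,115,4)]))
E
```

```text
(no output)
```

View pics/t1.png

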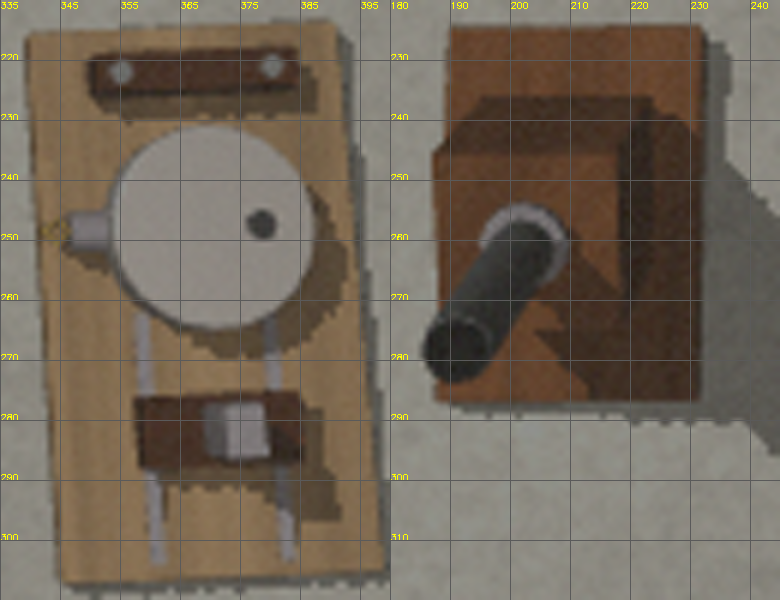

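View pics/s1.png

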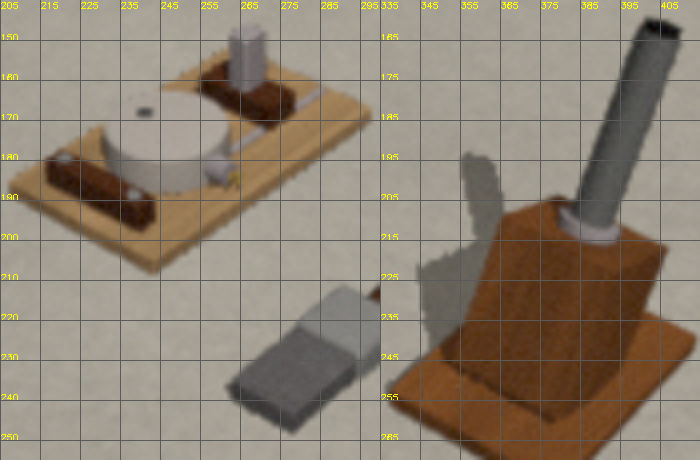

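The pictures show the jig bed corners, tab top centre (376,281.8), disc centre (370,247.5) and mark (378.3,247.3) in the top view. For the gauge, the handle end is at (190.8,278.3) top and (405,162) scene, and the collar is near (202.5,260.8) and (387.5,211.5).

```bash
python3 - <<'E'
from h import *
np.set_printoptions(precision=1,suppress=True)
C=[onz("top",*p,12)[:2] for p in [(339.5,215.8),(390.8,213.5),(399.7,305),(345.5,307)]]
print("corners",C, "mid",np.mean(C,0))
x=(C[0]+C[1]-C[2]-C[3]); print("yaw",np.arctan2(x[1],x[0]), np.linalg.norm(x)/2, np.linalg.norm(C[0]-C[1]))
print("tab",onz("top",376,281.8,64.5), "scene",tri((376,281.8),(267,147.5)))
print("disc",onz("top",370,247.5,36),"mark",onz("top",378.3,247.3,36),onz("scene",241,168,36))
print("blockend",onz("top",367.3,221.5,30))
E_,g=tri((190.8,278.3),(405,162)); print("end",E_,g)
M,g=tri((202.5,260.5),(387.5,211.5)); print("collar",M,g)
a=(E_-M)/np.linalg.norm(E_-M);print("axis",a,np.linalg.norm(E_-M),np.degrees(np.arccos(a[2])),np.arctan2(a[1],a[0]))
F=[onz("top",*p,12)[:2] for p in [(190,224.5),(231.7,224.5),(231.7,286.5),(187.5,286.5)]]
print(F,np.mean(F,0)); x=F[0]+F[1]-F[2]-F[3]; print("stand yaw",np.arctan2(x[1],x[0]),np.linalg.norm(x)/2,np.linalg.norm(F[0]-F[1]))
# handle sil in scene/top: edges
print(proj("top",E_),proj("scene",E_))
print(-camera_model("top")["R"].T@camera_model("top")["t"])
E
```

```text
corners [array([ 599.6, -123.1]), array([ 606.1, -231.6]), array([ 417.9, -243.8]), array([ 412.3, -133.6])] mid [ 509. -183.]
yaw 0.06022488322234481 188.10903494600348 108.68941160728265
tab [ 464.  -185.1   64.5] scene (array([ 463.3, -184. ,   65.2]), np.float64(2.3110968742602376))
disc [ 531.9 -181.    36. ] mark [ 532.6 -197.8   36. ] [ 531.8 -197.4   36. ]
blockend [ 585.8 -177.9   30. ]
end [465.5 147.1 175.3] 1.7312091828019536
collar [498.  148.4  85.4] 3.434818390013259
axis [-0.3 -0.   0.9] 95.53453194731091 19.857421142040362 -3.1008473961257876
[array([576.4, 192.2]), array([577.7, 104.2]), array([449.6,  99.4]), array([448.2, 190.2])] [513.  146.5]
stand yaw 0.026896216349274322 128.27484206133275 88.03514259629712
[190.3 278.6] [404.5 162. ]
[470.7 -10.1 847.1]
```

Request:
{"api": "carry_out", "payload": {
  "slide": [
    [0.8, 0.94, 0],
    [0.8, 0.94, 0],
    [0.8, 0.94, 0],
    [0.8, 0.94, 0],
    [0.8, 0.94, 0],
    [0.8, 0.94, 0],
    [0.8, 0.94, 0],
    [0.8, 0.94, 0],
    [0.8, 0.94, 0]
  ],
  "dr": [
    [0, 0, -0.0286],
    [0, 0, -0.0286],
    [0, 0, -0.0286],
    [0, 0, -0.0286],
    [0, 0, -0.0286],
    [0, 0, -0.0286],
    [0, 0, -0.0286],
    [0, 0, -0.0286],
    [0, 0, -0.0286]
  ],
  "gripper": [0, 0, 0, 0, 0, 0, 0, 0, 0],
  "newtons": 20
}}

```text
clock: 0.85
eef_pos: [332.3, -296.8, 302.6]
eef_rot: [-3.141, -0.0, 0.064]
wrist_force: [-0.7, -0.5, 0.5]
finger_gap: 37.5
finger_force: 0.0
```

Request:
{"api": "carry_out", "payload": {
  "slide": [
    [0.378, 0.448, 0],
    [0.378, 0.448, 0],
    [0.378, 0.448, 0],
    [0.378, 0.448, 0],
    [0.378, 0.448, -0.66],
    [0.378, 0.448, -0.66],
    [0.378, 0.448, -0.66],
    [0.378, 0.448, -0.66],
    [0.378, 0.448, -0.66],
    [0.378, 0.448, -0.66]
  ],
  "dr": [
    [0, 0, 0],
    [0, 0, 0],
    [0, 0, 0],
    [0, 0, 0],
    [0, 0, 0],
    [0, 0, 0],
    [0, 0, 0],
    [0, 0, 0],
    [0, 0, 0],
    [0, 0, 0]
  ],
  "gripper": [0, 0, 0, 0, 0, 0, 0, 0, 0, 0]
}}

```text
clock: 1.68
eef_pos: [424.6, -187.6, 137.2]
eef_rot: [-3.14, 0.003, 0.06]
wrist_force: [-0.1, 0.3, -0.2]
finger_gap: 0.4
finger_force: 0.0
```

Request:
{"api": "carry_out", "payload": {
  "slide": [
    [0.04, 0.002, 0],
    [0.08, 0.005, 0],
    [0.1, 0.006, 0],
    [0.12, 0.007, 0],
    [0.13, 0.008, 0],
    [0.14, 0.0085, 0],
    [0.15, 0.009, 0],
    [0.16, 0.0096, 0],
    [0.17, 0.01, 0],
    [0.18, 0.0108, 0]
  ],
  "dr": [
    [0, 0, 0],
    [0, 0, 0],
    [0, 0, 0],
    [0, 0, 0],
    [0, 0, 0],
    [0, 0, 0],
    [0, 0, 0],
    [0, 0, 0],
    [0, 0, 0],
    [0, 0, 0]
  ],
  "gripper": [0, 0, 0, 0, 0, 0, 0, 0, 0, 0]
}}

```text
clock: 2.52
eef_pos: [470.3, -184.5, 137.7]
eef_rot: [-3.141, 0.0, 0.06]
wrist_force: [-4.4, -0.3, 3.9]
finger_gap: 0.3
finger_force: 2.4
```

Request:
{"api": "carry_out", "payload": {
  "slide": [
    [0.006, 0.0004, 0],
    [0.012, 0.0007, 0],
    [0.018, 0.001, 0],
    [0.024, 0.0014, 0],
    [0.03, 0.0018, 0],
    [0.03, 0.0018, 0]
  ],
  "dr": [
    [0, 0, 0],
    [0, 0, 0],
    [0, 0, 0],
    [0, 0, 0],
    [0, 0, 0],
    [0, 0, 0]
  ],
  "gripper": [0, 0, 0, 0, 0, 0]
}}

```text
clock: 3.02
eef_pos: [477.9, -184.1, 137.6]
eef_rot: [3.142, -0.0, 0.06]
wrist_force: [-1.4, -0.2, 2.0]
finger_gap: 0.9
finger_force: 1.0
```

Request:
{"api": "carry_out", "payload": {
  "slide": [
    [0.004, 0.0002, 0],
    [0.008, 0.0005, 0],
    [0.012, 0.0007, 0],
    [0.016, 0.001, 0],
    [0.016, 0.001, 0]
  ],
  "dr": [
    [0, 0, 0],
    [0, 0, 0],
    [0, 0, 0],
    [0, 0, 0],
    [0, 0, 0]
  ],
  "gripper": [0, 0, 0, 0, 0]
}}

```text
clock: 3.43
eef_pos: [480.2, -184.0, 137.6]
eef_rot: [-3.141, 0.005, 0.06]
wrist_force: [-21.2, -1.6, 14.2]
finger_gap: 0.4
finger_force: 10.7
```

Request:
{"api": "carry_out", "payload": {
  "slide": [
    [0.004, 0.0002, 0],
    [0.008, 0.0005, 0],
    [0.008, 0.0005, 0]
  ],
  "dr": [
    [0, 0, 0],
    [0, 0, 0],
    [0, 0, 0]
  ],
  "gripper": [0, 0, 0]
}}

```text
clock: 3.68
eef_pos: [480.9, -184.0, 137.6]
eef_rot: [-3.14, 0.009, 0.06]
wrist_force: [-35.9, -2.3, 27.2]
finger_gap: 0.5
finger_force: 18.4
```

Request:
{"api": "carry_out", "payload": {
  "slide": [
    [-0.04, -0.002, 0],
    [-0.1, -0.006, 0],
    [-0.1, -0.006, 0.15],
    [-0.1, -0.006, 0.3],
    [-0.1, -0.006, 0.45],
    [-0.1, 0.2, 0.6],
    [-0.1, 0.35, 0.6],
    [-0.1, 0.5, 0.6],
    [-0.1, 0.5, 0.6]
  ],
  "dr": [
    [0, 0, 0],
    [0, 0, 0],
    [0, 0, 0],
    [0, 0, 0],
    [0, 0, 0],
    [0, 0, 0],
    [0, 0, 0],
    [0, 0, 0],
    [0, 0, 0]
  ],
  "gripper": [0, 0, 0, 20, 40, 60, 60, 60, 60]
}}

```text
clock: 4.43
eef_pos: [458.7, -54.9, 288.9]
eef_rot: [-3.141, -0.003, 0.062]
wrist_force: [0.1, -0.5, 0.0]
finger_gap: 36.9
finger_force: 0.0
```

```bash
python3 - <<'E'
from h import *
from crop import c
np.set_printoptions(precision=2,suppress=True)
t=camera("top")[:,:,::-1];s=camera("scene")[:,:,::-1]
cv2.imwrite("pics/j2.png",np.hstack([c(t,335,210,65,100,6),c(s,205,140,65,100,6)]))
for n,im,(x,y,w,h) in (("top",t,(365,232,20,22)),("scene",s,(225,157,35,22))):
    g=im[y:y+h,x:x+w].mean(2); d=np.clip(115-g,0,None)
    k,l,st,ce=cv2.connectedComponentsWithStats((d>15).astype(np.uint8))
    for i in range(1,k): print(n,st[i,4],ce[i]+[x,y],onz(n,*(ce[i]+[x,y]),36))
s=read_state();print(s["eef_pos"],s["eef_rot"],s["joints"])
E
```

```text
top 17 [377.65 241.  ] [ 545.3  -196.82   36.  ]
top 4 [383.75 252.25] [ 522.74 -208.56   36.  ]
scene 46 [251.78 162.33] [ 498.9  -196.48   36.  ]
scene 21 [258.38 172.29] [ 517.11 -157.39   36.  ]
scene 3 [237. 170.] [ 543.47 -198.01   36.  ]
scene 5 [226.8 177.6] [ 578.82 -192.52   36.  ]
[458.91 -57.07 288.06] [ 3.14 -0.    0.06] [-0.2   0.12  1.78  0.    1.25  1.3 ]
```

View pics/j2.png

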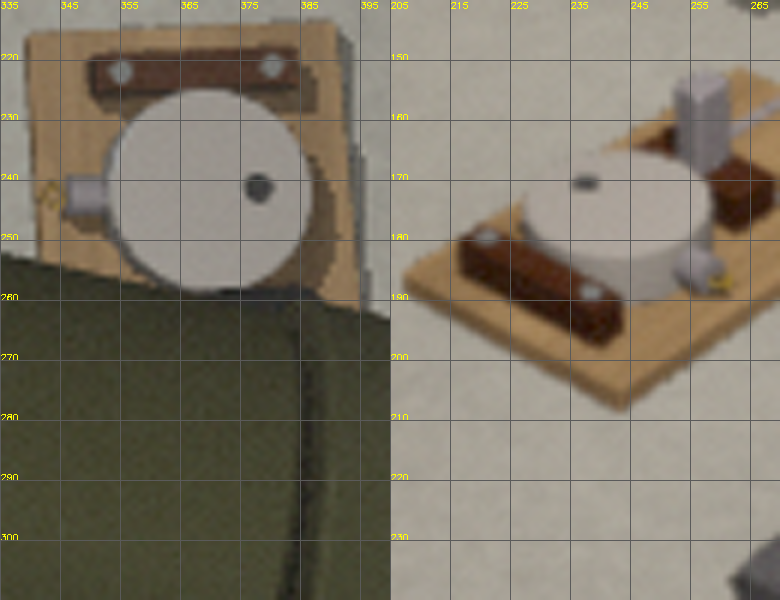

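The disc is now pinched between jaw and end block. The mark is at (377.6,241) top and (236.8,170.2) scene, which gives about (544.8,-197). Now the gauge.

```bash
python3 - <<'E'
from h import *
np.set_printoptions(precision=4,suppress=True)
s=read_state(); p=s["eef_pos"]; R=Ro.from_euler("xyz",s["eef_rot"])
a=np.array([-.3419,-.0092,.9397]); g=np.array([479.5,147.5,134])
T=Ro.from_rotvec(np.radians(20)*np.array([np.sin(.027),-np.cos(.027),0]))*Ro.from_euler("xyz",[np.pi,0,.027])
print(T.apply([0,0,1]),a)
print("dr",(T*R.inv()).as_rotvec()/(2*np.pi)); 
for d in (148,78): print(g+d*a,(g+d*a-p)/250)
print("step",-70*a/250, "back turn",(Ro.from_euler("xyz",[np.pi,0,.027])*T.inv()).as_rotvec()/(2*np.pi))
E
```

```text
[ 0.3419  0.0092 -0.9397] [-0.3419 -0.0092  0.9397]
dr [ 0.0025 -0.0552 -0.0057]
[428.8988 146.1384 273.0756] [-0.12    0.8128 -0.06  ]
[452.8318 146.7824 207.2966] [-0.0243  0.8154 -0.3231]
step [ 0.0957  0.0026 -0.2631] back turn [-0.0015  0.0555 -0.    ]
```

Request:
{"api": "carry_out", "payload": {
  "slide": [
    [-0.12, 0.813, 0.1],
    [-0.12, 0.813, 0.1],
    [-0.12, 0.813, 0.1],
    [-0.12, 0.813, 0.1],
    [-0.12, 0.813, 0.1],
    [-0.12, 0.813, -0.06],
    [-0.12, 0.813, -0.06],
    [-0.12, 0.813, -0.06],
    [-0.12, 0.813, -0.06]
  ],
  "dr": [
    [0.0025, -0.0552, -0.0057],
    [0.0025, -0.0552, -0.0057],
    [0.0025, -0.0552, -0.0057],
    [0.0025, -0.0552, -0.0057],
    [0.0025, -0.0552, -0.0057],
    [0.0025, -0.0552, -0.0057],
    [0.0025, -0.0552, -0.0057],
    [0.0025, -0.0552, -0.0057],
    [0.0025, -0.0552, -0.0057]
  ],
  "gripper": [70, 70, 70, 70, 70, 70, 70, 70, 70]
}}

```text
clock: 5.28
eef_pos: [429.5, 143.3, 273.6]
eef_rot: [-3.141, -0.347, 0.022]
wrist_force: [0.0, 0.6, -0.2]
finger_gap: 65.8
finger_force: 0.0
```

Request:
{"api": "carry_out", "payload": {
  "slide": [
    [0.03, 0.001, -0.083],
    [0.06, 0.0017, -0.165],
    [0.0957, 0.0026, -0.263],
    [0.0957, 0.0026, -0.263],
    [0.0957, 0.0026, -0.263]
  ],
  "dr": [
    [0, 0, 0],
    [0, 0, 0],
    [0, 0, 0],
    [0, 0, 0],
    [0, 0, 0]
  ],
  "gripper": [70, 70, 70, 70, 70]
}}

```text
clock: 5.7
eef_pos: [453.1, 144.0, 207.6]
eef_rot: [-3.141, -0.346, 0.022]
wrist_force: [-0.3, -0.7, 0.7]
finger_gap: 66.2
finger_force: 0.0
```

```bash
python3 - <<'E'
from h import *
from crop import c
s=camera("scene")[:,:,::-1];t=camera("top")[:,:,::-1]
cv2.imwrite("pics/g3.png",np.hstack([c(s,320,90,100,130,4),c(t,150,190,100,130,4)]))
s=read_state();print(s["eef_pos"],s["eef_rot"],s["wrist_force"])
E
```

```text
[453.14878881 144.64891302 208.82738508] [-3.13997226 -0.34925337  0.02231638] [0.3616339  0.25735096 0.65746216]
```

View pics/g3.png

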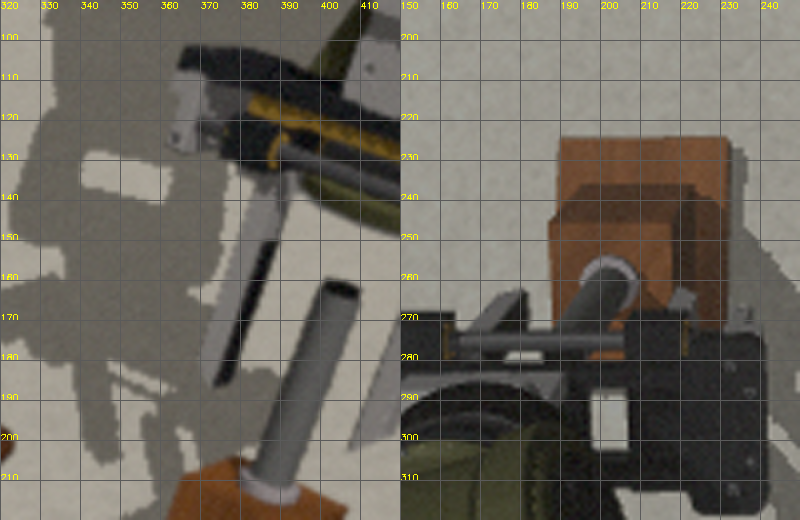

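The handle stands between the two fingers: tips near (374,186) and (412,195) in the scene view, handle at about (400,175). Closing gently.

Request:
{"api": "carry_out", "payload": {
  "slide": [
    [0, 0.006, 0],
    [0, 0.006, 0],
    [0, 0.006, 0],
    [0, 0.006, 0],
    [0, 0.006, 0],
    [0, 0.006, 0],
    [0, 0.006, 0],
    [0, 0.006, 0],
    [0, 0.006, 0],
    [0, 0.006, 0]
  ],
  "dr": [
    [0, 0, 0],
    [0, 0, 0],
    [0, 0, 0],
    [0, 0, 0],
    [0, 0, 0],
    [0, 0, 0],
    [0, 0, 0],
    [0, 0, 0],
    [0, 0, 0],
    [0, 0, 0]
  ],
  "gripper": [10, 10, 10, 10, 10, 10, 10, 10, 10, 10],
  "newtons": 12
}}

```text
clock: 6.63
eef_pos: [452.5, 146.7, 206.8]
eef_rot: [-3.14, -0.347, 0.024]
wrist_force: [-1.1, -0.2, -1.0]
finger_gap: 19.8
finger_force: 12.0
```

Request:
{"api": "carry_out", "payload": {
  "slide": [
    [0, 0, 0],
    [0, 0, 0],
    [-0.0137, -0.0004, 0.0376],
    [-0.0274, -0.0007, 0.0752],
    [-0.041, -0.001, 0.1128],
    [-0.0547, -0.0015, 0.1504],
    [-0.0684, -0.0018, 0.188],
    [-0.082, -0.0022, 0.2256],
    [-0.0957, -0.0026, 0.263],
    [-0.1094, -0.003, 0.3007]
  ],
  "dr": [
    [0, 0, 0],
    [0, 0, 0],
    [0, 0, 0],
    [0, 0, 0],
    [0, 0, 0],
    [0, 0, 0],
    [0, 0, 0],
    [0, 0, 0],
    [0, 0, 0],
    [0, 0, 0]
  ],
  "gripper": [10, 10, 10, 10, 10, 10, 10, 10, 10, 10],
  "newtons": 45
}}

```text
clock: 7.47
eef_pos: [424.8, 145.9, 283.1]
eef_rot: [-3.14, -0.347, 0.024]
wrist_force: [-0.3, 0.8, -1.6]
finger_gap: 19.4
finger_force: 45.0
```

Request:
{"api": "carry_out", "payload": {
  "slide": [
    [0, 0, 0.15],
    [0, 0, 0.2],
    [0, 0, 0.2],
    [0, 0, 0.2],
    [0, -0.16, 0.2],
    [0, -0.32, 0.2],
    [0, -0.48, 0.2],
    [0, -0.64, 0.2],
    [0, -0.64, 0.2],
    [0, -0.64, 0.2]
  ],
  "dr": [
    [0, 0, 0],
    [0, 0, 0],
    [-0.0015, 0.0555, 0],
    [-0.0015, 0.0555, 0],
    [-0.0015, 0.0555, 0],
    [-0.0015, 0.0555, 0],
    [-0.0015, 0.0555, 0],
    [-0.0015, 0.0555, 0],
    [-0.0015, 0.0555, 0],
    [-0.0015, 0.0555, 0]
  ],
  "gripper": [10, 10, 10, 10, 10, 10, 10, 10, 10, 10]
}}

```text
clock: 8.3
eef_pos: [425.0, -15.6, 332.6]
eef_rot: [-3.142, 0.001, 0.02]
wrist_force: [0.2, -0.0, -2.1]
finger_gap: 19.7
finger_force: 45.0
```

```bash
python3 - <<'E'
from h import *
from crop import c
np.set_printoptions(precision=4,suppress=True)
s=read_state();p=s["eef_pos"];print(p,s["eef_rot"],s["wrist_force"])
R=Ro.from_euler("xyz",s["eef_rot"]); T=Ro.from_euler("xyz",[np.pi,0,s["eef_rot"][2]])
print("fix",(T*R.inv()).as_rotvec()/6.2832)
e=p+R.apply([0,0,189]); print("tip pred",e,proj("scene",e),proj("top",e))
im=camera("scene")[:,:,::-1]; u,v=proj("scene",e).astype(int)
cv2.imwrite("pics/tip4.png",c(im,u-50,v-75,100,100,6))
E
```

```text
[424.9953 -15.5823 332.563 ] [-3.1415  0.0013  0.0202] [ 0.1788 -0.0247 -2.0877]
fix [-0.     -0.0002  0.    ]
tip pred [424.7431 -15.5708 143.5632] [340.117  136.7312] [287.9574 304.1224]
```

View pics/tip4.png

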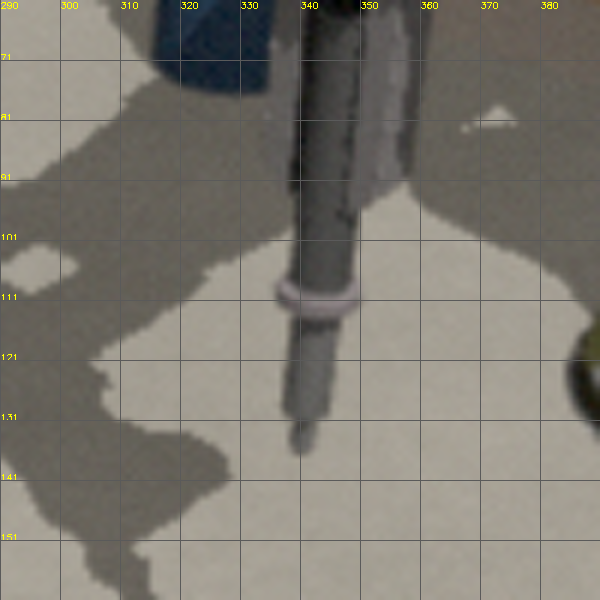

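The tip end is seen at (340.3,136.8), against a predicted (340.1,136.7), so the grip is seated as planned.

Request:
{"api": "carry_out", "payload": {
  "slide": [
    [0.479, -0.726, 0],
    [0.479, -0.726, 0],
    [0.479, -0.726, 0],
    [0.479, -0.726, 0],
    [0.479, -0.726, 0],
    [0.479, -0.726, 0],
    [0.479, -0.726, -0.25],
    [0.479, -0.726, -0.37],
    [0.479, -0.726, -0.37],
    [0.479, -0.726, -0.37]
  ],
  "dr": [
    [0, -0.0002, 0],
    [0, -0.0002, 0],
    [0, -0.0002, 0],
    [0, -0.0002, 0],
    [0, -0.0002, 0],
    [0, -0.0002, 0],
    [0, -0.0002, 0],
    [0, -0.0002, 0],
    [0, -0.0002, 0],
    [0, -0.0002, 0]
  ],
  "gripper": [10, 10, 10, 10, 10, 10, 10, 10, 10, 10]
}}

```text
clock: 9.18
eef_pos: [544.6, -193.8, 237.4]
eef_rot: [-3.139, 0.005, 0.026]
wrist_force: [0.1, 0.4, -1.1]
finger_gap: 19.4
finger_force: 45.0
```

```bash
python3 - <<'E'
from h import *
from crop import c
np.set_printoptions(precision=4,suppress=True)
s=read_state();p=s["eef_pos"];print(p,s["eef_rot"],s["wrist_force"])
R=Ro.from_euler("xyz",s["eef_rot"])
e=p+R.apply([0,0,189])
for d in (0,16,59,65): print(d,proj("scene",e+[0,0,d]),end=" ")
print("tip",e,"mark px",proj("scene",[544.8,-197,36]))
im=camera("scene")[:,:,::-1]; u,v=proj("scene",e).astype(int)
print("tab/jaw scene",u,v)
cv2.imwrite("pics/tip5.png",c(im,u-40,v-65,100,100,6))
E
```

```text
[ 544.6279 -193.7618  237.4305] [-3.1392  0.0053  0.0258] [ 0.0846  0.4452 -1.1199]
0 [238.1616 166.1491] 16 [237.8394 159.9952] 59 [236.94   142.8109] 65 [236.8104 140.3351] tip [ 543.607  -193.3271   48.4338] mark px [236.8742 170.4211]
tab/jaw scene 238 166
```

View pics/tip5.png

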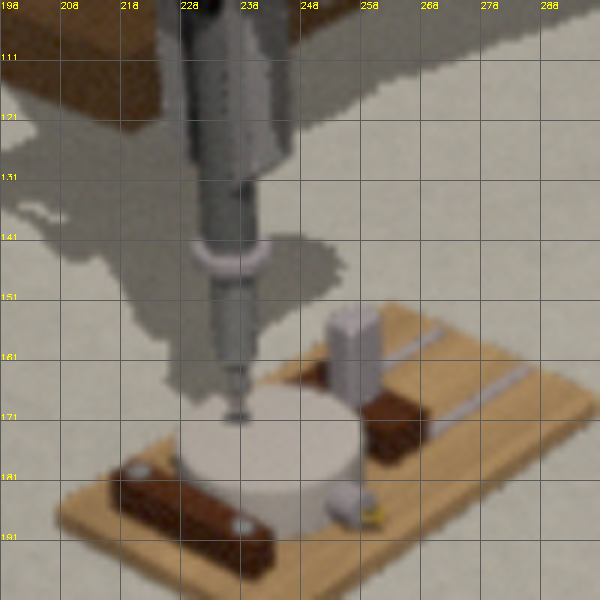

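The tip is right above the mark, at about (237,168) in the picture, with the mark at (237,170). I'll let the arm settle and read it again.

Request:
{"api": "carry_out", "payload": {
  "slide": [
    [0, 0, 0],
    [0, 0, 0],
    [0, 0, 0],
    [0, 0, 0]
  ],
  "dr": [
    [0, 0, 0],
    [0, 0, 0],
    [0, 0, 0],
    [0, 0, 0]
  ],
  "gripper": [10, 10, 10, 10]
}}

```text
clock: 9.57
eef_pos: [545.2, -195.6, 241.0]
eef_rot: [3.141, -0.001, 0.024]
wrist_force: [0.9, -0.4, -1.6]
finger_gap: 19.7
finger_force: 45.0
```

```bash
python3 - <<'E'
from h import *
np.set_printoptions(precision=4,suppress=True)
for i in range(6):
    camera("top"); s=read_state();p=s["eef_pos"];R=Ro.from_euler("xyz",s["eef_rot"]); print(p,p+R.apply([0,0,189]),s["eef_rot"],s["wrist_force"])
E
```

```text
[ 545.1342 -195.591   240.6132] [ 545.3218 -195.7031   51.6133] [ 3.141  -0.001   0.0239] [ 0.1437  0.287  -1.6331]
[ 545.0411 -195.6294  240.3157] [ 545.1419 -195.6987   51.3158] [ 3.1412 -0.0005  0.0238] [-0.7002 -0.1912 -1.4402]
[ 544.9989 -195.6067  240.0633] [ 545.0367 -195.653    51.0633] [ 3.1413 -0.0002  0.0239] [-0.2195 -0.7247 -1.8101]
[ 544.9781 -195.611   239.8937] [ 544.9736 -195.6413   50.8937] [3.1414 0.     0.0238] [ 0.3418 -0.2222 -2.0286]
[ 544.9528 -195.608   239.7526] [ 544.912  -195.6155   50.7526] [3.1416 0.0002 0.0238] [ 0.0119 -0.6911 -2.1572]
[ 544.9194 -195.6126  239.6384] [ 544.8396 -195.6079   50.6384] [-3.1416  0.0004  0.0238] [-0.2278 -0.7181 -0.9395]
```

Request:
{"api": "carry_out", "payload": {
  "slide": [
    [0, -0.0055, -0.01],
    [0, -0.0055, -0.02],
    [0, -0.0055, -0.03],
    [0, -0.0055, -0.04],
    [0, -0.0055, -0.05],
    [0, -0.0055, -0.055],
    [0, -0.0055, -0.06],
    [0, -0.0055, -0.066],
    [0, -0.0055, -0.066],
    [0, -0.0055, -0.066]
  ],
  "dr": [
    [0, 0, 0],
    [0, 0, 0],
    [0, 0, 0],
    [0, 0, 0],
    [0, 0, 0],
    [0, 0, 0],
    [0, 0, 0],
    [0, 0, 0],
    [0, 0, 0],
    [0, 0, 0]
  ],
  "gripper": [10, 10, 10, 10, 10, 10, 10, 10, 10, 10]
}}

```text
clock: 10.7
eef_pos: [545.0, -197.0, 223.1]
eef_rot: [3.142, 0.0, 0.024]
wrist_force: [-0.6, -0.7, -1.7]
finger_gap: 19.6
finger_force: 45.0
```

```bash
python3 - <<'E'
from h import *
np.set_printoptions(precision=3,suppress=True)
L=[]
for i in range(10):
    camera("top"); s=read_state();p=s["eef_pos"];L.append(np.r_[p,s["wrist_force"],s["eef_rot"]])
print(np.array(L)[[0,-1]],np.mean(L,0))
E
```

```text
[[ 544.979 -196.944  223.193    0.094   -0.155   -0.98     3.142    0.
     0.024]
 [ 544.968 -196.946  223.105   -0.279   -0.329   -1.035    3.142    0.
     0.024]] [ 544.966 -196.953  223.159   -0.118    0.111   -1.096    2.513    0.
    0.024]
```

Request:
{"api": "carry_out", "payload": {
  "slide": [
    [0, 0, -0.005],
    [0, 0, -0.01],
    [0, 0, -0.015],
    [0, 0, -0.0205],
    [0, 0, -0.0205],
    [0, 0, -0.0205],
    [0, 0, -0.0205],
    [0, 0, -0.0205]
  ],
  "dr": [
    [0, 0, 0],
    [0, 0, 0],
    [0, 0, 0],
    [0, 0, 0],
    [0, 0, 0],
    [0, 0, 0],
    [0, 0, 0],
    [0, 0, 0]
  ],
  "gripper": [10, 10, 10, 10, 10, 10, 10, 10]
}}

```text
clock: 11.87
eef_pos: [545.0, -197.0, 218.0]
eef_rot: [3.142, 0.0, 0.024]
wrist_force: [0.4, -0.0, 1.0]
finger_gap: 19.3
finger_force: 45.0
```

```bash
python3 - <<'E'
from h import *
from crop import c
np.set_printoptions(precision=3,suppress=True)
L=[]
for i in range(16):
    im=camera("scene"); s=read_state();p=s["eef_pos"];L.append(np.r_[p,s["wrist_force"],s["eef_rot"]])
print(np.array(L)[[0,-1]],np.mean(L,0),s["clock"])
u,v=proj("scene",[544.8,-197,36]).astype(int); print(proj("scene",[544.97,-196.95,36]))
cv2.imwrite("pics/tip6.png",np.hstack([c(im[:,:,::-1],u-30,v-45,65,75,8)]))
E
```

```text
[[ 544.992 -196.967  218.036   -0.109   -0.42     0.008    3.142    0.
     0.024]
 [ 544.958 -196.969  217.96    -0.495   -0.395   -0.106   -3.142    0.
     0.024]] [ 544.962 -196.972  217.985    0.159   -0.01     0.565    2.356    0.
    0.024] 12.6667
[236.834 170.461]
```

View pics/tip6.png

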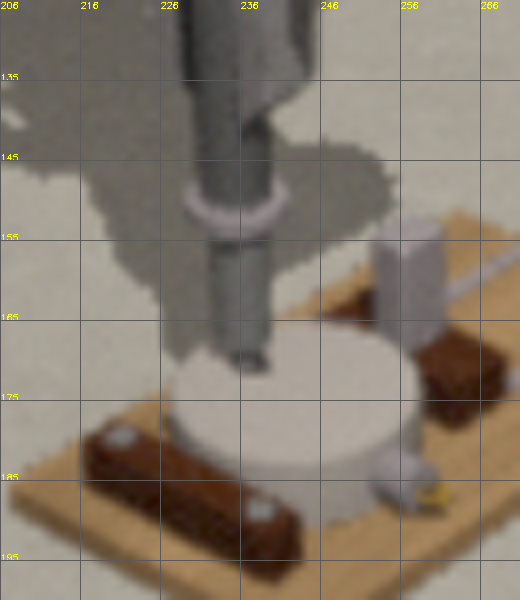

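The tip stands on the mark at (237,170). About half of it is inside the nose, the force rise is about 2.2 N, and the disc is still pinched.

```bash
python3 -c "
from cell import *
print(sign_off())"
```

```text
the job is handed in; nothing more can be done
None
```

The job is handed in at about 12.7 s on the clock: the jaw is closed on the ornament, and the gauge is held upright on the pencil mark with its spring tip pressed in about 6–7 mm of 14 mm (estimated from force and height).

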